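# Wind up the router cutter with the loose lift crank

## Robot

A 6-joint arm with a two-finger parallel gripper is mounted at the origin on the work surface. World frame = base frame: x ahead of the robot, y to its left, z up, the work surface at z = 0. Lengths are in mm, angles in rad, forces in N, time in s.
With the tool pointing down it reaches from about 275 to 1000 mm from the base axis. Payload 8.4 kg.
Tool frame: the origin (TCP) lies at the very end of the fingers, on their centre line; the grasp point (between the pads) lies 19 mm behind it; z points along the fingers, y is the direction in which the jaws open and shut (so a half turn about z gives the same grasp; the last joint's range is limited). The gripper opens to 85 mm and grips with 20 to 120 N. Pads are 22 mm wide; open, the fingers measure 114 mm over their backs; the gripper's body (76 mm by 85 mm) begins 54 mm behind the grasp point. The pads swing forward as they close: fully open they stand 13 mm farther back than shut.
Start: joints at [1.17, 0.353, 1.633, -0, 1.155, -0.002], TCP at [242.694, 575.958, 231.281] pointing down, gripper open.
Joint ranges: [-2.63, 2.63], [-0.92, 2.1], [0.06, 2.66], [-1.3, 4.44], [0, 2.69], [-3.02, 3.02]. Speed limits (rad/s): [2.22, 2.22, 2.79, 3.14, 3.14, 3.14].

## Interface

Orientations are given as [roll, pitch, yaw] about the fixed x, y, z axes, in that order (R = Rz(yaw) Ry(pitch) Rx(roll)).
In Python, from rig import sense, grab_frame, get_calibration, sign_off, boxes_of, trace gives the robot as it stands.
- The arm moves only by the tool servo_tool, never from a script. Its argument "rows" is a list of rows, each a list of 3 entries, a list of its own where there are three numbers: the finger opening in mm, from 0 to 85.4, then the shift along the tool's x, y, z in mm, then the turn, a rotation vector about the tool's x, y, z in degrees. A call has 1 to 8 rows; each row shifts and turns the commanded pose from where the row before left it, along the tool's axes as they then stand; what a row does not reach is not made up. A row lasts 1/8 s, in which the tool goes at most 62.5 mm and 10.7 degrees, less where a joint would pass 70% of its speed; a pose out of reach is approached as far as the arm can. A call is refused whole if a number of a shift passes 62.5 or a number of a turn 10.7, either way. A call with a gripper value outside its range is refused whole. The fingers move at their own pace and stop on an object; "force" is the grip in N (left out, the last holds). Time passes only in rows, so rows that do not move let the fingers close. It gives the time, the measured TCP pose, the force and the opening at its end, in the units of the state.
- sense(): the state, without advancing time (a new reading comes with each control period).
- grab_frame(name): name is "side" or "top"; returns the picture (480x640x3 uint8, blue, green, red); there is no depth.
- get_calibration(name): a dict with "intrinsics" (3x3 intrinsics, pixels), "world_to_cam" (4x4, takes a point from world to camera coordinates). Camera axes: x right, y down, z forward; pixel columns grow to the right and rows downward; lengths in mm; the calibration is good to about 2 mm. A picture is of the moment at which its call begins. get_calibration takes no time and is no camera call.
- sign_off(): hands the job in, once; it reports no verdict.
Trained networks look in the newest picture that a camera, given by its name, has taken for a name from the list of things; names that differ only in an ending like _2 or _b are one class to them, and where a whole thing is asked for, a point or a joint stands for the part that bears it (a point fixed in the world has none). Each returns a list of dicts, best first, with "conf" (0 to 1); they miss things now and then, are a little off and sometimes report something else, mostly with a low value. They report only what shows in the picture. A call takes as long as a camera call.
- boxes_of(camera, thing): "centre" ([x, y, z] in mm, in the coordinates of the camera as it stood for that picture, good to about 4 mm: the middle of the surface that is visible of it).
- trace(camera, thing): "mask" (480x640 bool, what is visible of it).
The state is a dict: "clock": time; "qpos": joint angles; "qvel": joint speeds; "joint_efforts": joint torques, N m; "eef_pos": TCP position; "tcp_rot": TCP orientation; "contact_force": force on the tool from outside, world axes, zero at the start; "wrist_torque": the same for the moment, N m; "opening": opening from 0.0 (shut) to 1.0 (fully open).
Only numpy, scipy, OpenCV 4.12 (cv2) and the standard library are available. Lean on these libraries where they do the work, as an engineer would, in place of code of your own. Each camera call takes 0.05 s, during which the arm holds its last target. There are 200 camera calls.

## Task

Set the router table for a deeper rebate: take the loose crank out of its wooden block, put it down through the small hole in the aluminium plate until its socket drops fully home on the hidden hex drive, and with it wind the red cutter up until its top stands 20 mm above the plate. Then lift the crank off and stand it back in the hole of its block, fully down. Leave the other things where they are.

Things in the scene. Friction and masses are not known exactly. Their poses are not given: they have to be found in the camera images.
- crank_hub (a point): Centre of the loose crank's orange hub: 30 mm along x, 24 mm across its two flats along y, 46 mm high. The crank stands upright: z up along its shank, x along the arm from the hub to the black knob. This point is 112 mm above the socket's mouth and 23 mm above the top face of the arm (24 mm wide, 8 mm thick).
- crank_grip (a point): Centre of the crank's black knob, 28 mm across and 50 mm high, which stands up from the end of the arm, 75 mm from the shank's axis and 5 mm higher than the hub's centre, and spins freely on its pin. Axes as the hub's.
- crank_mouth (a point): Centre of the crank's open socket mouth, its lowest point; axes as the hub's. The steel hex socket is 22 mm across flats inside, 34 mm across corners outside, its cavity 26 mm deep.
- crank: The whole loose crank (about 0.33 kg, 145 mm high); origin at the socket's mouth, axes as the hub's. Below the arm a round collar, 52 mm across, its underside 75 mm above the mouth. A steel counterweight 30 mm across, 42 mm behind the hub's centre, balances the arm; its top is 7 mm below the hub's centre.
- park_hole (a point): Centre of the mouth of the round hole (42 mm across, 80 mm deep) in the top of the fixed wooden block (110 x 130 mm, 85 mm high). The parked crank stands in it with its collar resting on the block, the socket's mouth 75 mm below this point; the arm may point any way.
- crank_hole (a point): Centre of the round crank hole (40 mm across, bevelled) in the top face of the fixed aluminium plate; z up, x towards the fence. With the crank fully home its mouth is 41 mm below this point, the hub's centre 71 mm above it. From here the cutter is 70 mm in +x and 75 mm in -y; the fence (50 mm high) begins 150 mm in +x.
- drive_end (a point): Coned end of the hidden hex drive, 15 mm below the crank hole on its axis. Hex 20 mm across flats, bevelled, turned to an unknown angle. Unless the socket's flats line up with it (centred within 1 mm, turned within some 15 degrees) the mouth stops on the hex corners, 20 to 25 mm below the plate. Turn the crank in small steps, pressing lightly after each, 60 degrees at most: it drops home.
- cutter_top (a point): Top of the red cutter (32 mm across, a 13 mm steel bearing on top) in the larger hole of the plate. Its height above the plate is its z minus the crank hole's; at the start 2 to 8 mm. One turn of the crank clockwise seen from above raises it 8 mm, the other way lowers it. The crank turns with about 0.25 N m, stays where left, and meets no stop below 24 mm.
- router_table: The fixed grey router table, 360 mm along x (towards its fence), 420 mm along y, 60 mm high, with the plate let in flush; origin under its centre. Yellow switch box on its front edge.
- inlaid_box: Bystander: inlaid wooden box, 124 x 94 x 60 mm; origin under its centre.
- glue_bottle: Bystander: white glue bottle, 64 mm across, 160 mm high; origin under its centre.
- paper_cup: Bystander: brown paper cup, 74 mm across, 85 mm high; origin under its centre.
- screwdriver: Bystander: red-handled screwdriver, about 200 mm, lying on the bench.
- spanner: Bystander: steel spanner, 160 mm, lying on the left of the router table, along x.
- push_block: Bystander: wooden push block, 150 x 65 x 67 mm, standing on the right of the router table; origin under its centre, long side along x.

How it is judged (in metres and radians):
On the way, in this order (a step that is already met when the one before it is completed fails the run):
1. the crank is fully home on the hidden hex drive (z of crank_mouth in the frame of crank_hole below -0.036 m and horizontal distance between crank_mouth and crank_hole below 0.005 m and angle between crank_mouth's own z axis and vertical below 0.12 rad), for 0.2 s.
2. with the crank on the drive, the cutter's top stands 20 mm above the plate (all of step 1 and z of cutter_top in the frame of crank_hole between 0.018 and 0.022 m), for 0.2 s.
At the end, for the whole second after the job is handed in: The cutter's top is 18 to 22 mm above the plate; the crank stands at rest in the hole of its block with its socket's mouth at least 70 mm below the block's top, within 8 mm of the hole's axis and 7 degrees of upright, released (z of cutter_top in the frame of crank_hole between 0.018 and 0.022 m and z of crank_mouth in the frame of park_hole below -0.07 m and horizontal distance between crank_mouth and park_hole below 0.008 m and angle between crank_mouth's own z axis and vertical below 0.12 rad and linear speed of crank below 0.02 m/s); the robot touches nothing.
It fails at once if one of the other things on the bench or router table is moved by more than 40 mm (distance of any of inlaid_box, glue_bottle, paper_cup, screwdriver, spanner, push_block from where it was at the start of the episode above 0.04 m).
It also fails if it takes over 72 s, if anything falls off the work surface, if the arm or the gripper's body presses on something with over 40 N, if the wrist force passes 120 N, or if a joint passes its speed limit or range.

## Working session

There is one attempt and no reset: what is moved stays moved. The work goes in short steps, Python scripts to look and compute and a tool call to move; the robot and the scene stay as the last step left them, time stands still between calls to the robot, and variables do not carry over. Pictures are saved under pics/ and viewed, about 8 in all and at most 12, crops included, and the job is handed in when it is done.

Besides the shell and the picture viewer there is one more tool, called as a command line: name --argument value ..., lists and objects as JSON in quotes. servo_tool: Moves the arm, as the interface text tells. Its arguments: {"type":"object","properties":{"rows":{"type":"array","items":{"type":"array"}},"force":{"type":"number"}},"required":["rows"]}

```bash
mkdir -p pics
cat > h.py <<'E'
import numpy as np, cv2
from rig import *
def cam(n):
    c=get_calibration(n); return np.array(c["intrinsics"]),np.array(c["world_to_cam"])
def toworld(n,p):
    K,T=cam(n); return (np.linalg.inv(T)@np.append(p,1))[:3]
def proj(n,p):
    K,T=cam(n); q=(T@np.append(p,1))[:3]; q=K@q; return q[:2]/q[2]
def onz(n,uv,z):
    K,T=cam(n); R=T[:3,:3]; C=-R.T@T[:3,3]; d=R.T@np.linalg.inv(K)@np.array([uv[0],uv[1],1.]); return C+d*(z-C[2])/d[2]
E
python3 - <<'E'
from h import *
s=sense(); print(s)
for n in("side","top"):
    cv2.imwrite(f"pics/{n}0.png",grab_frame(n))
    K,T=cam(n); print(n,K[0,0],-T[:3,:3].T@T[:3,3])
    for t in "crank_hub crank_grip crank_mouth park_hole crank_hole cutter_top router_table push_block spanner glue_bottle paper_cup inlaid_box screwdriver".split():
        b=boxes_of(n,t)
        print(t,[(round(x["conf"],2),toworld(n,x["centre"]).round(0).tolist()) for x in b[:2]])
E
```

```text
{'clock': 0.0, 'qpos': array([ 1.16960928e+00,  3.53645983e-01,  1.63414887e+00,  2.99793037e-05,
        1.15520197e+00, -2.44938169e-03]), 'qvel': array([ 0.00063687, -0.00049651, -0.00185237,  0.00175993, -0.0008584 ,
        0.00043876]), 'joint_efforts': array([-4.00579120e-05, -6.05241466e+01, -3.42060363e+01,  8.15049276e-06,
        9.39961028e-03,  3.76775245e-05]), 'eef_pos': array([242.48977959, 575.51462055, 230.5567308 ]), 'tcp_rot': array([-3.14018856e+00, -3.08495932e-05,  2.74284284e+00]), 'contact_force': array([-0.88869557,  0.52437204,  1.00307123]), 'wrist_torque': array([-0.04701333, -0.00069023, -0.04842697]), 'opening': 0.9991958879475917}
side 544.6595066607146 [ 429.76933704 -963.38593991  872.59132599]
crank_hub [(0.73, [397.0, 273.0, 117.0])]
crank_grip [(0.84, [398.0, 271.0, 115.0])]
crank_mouth [(0.83, [396.0, 269.0, 112.0]), (0.53, [703.0, 207.0, 65.0])]
park_hole [(0.73, [405.0, 216.0, 64.0])]
crank_hole [(0.88, [665.0, -148.0, 61.0]), (0.56, [599.0, -267.0, 84.0])]
cutter_top [(0.73, [639.0, -101.0, 62.0])]
router_table [(0.71, [667.0, -144.0, 64.0])]

[... 200 characters left out ...]
aid_box [(0.74, [584.0, 262.0, 63.0])]
screwdriver [(0.54, [498.0, 429.0, 19.0])]
top 519.5269846862366 [ 405.79640318   33.42931269 1239.79263327]
crank_hub [(0.7, [398.0, 275.0, 113.0])]
crank_grip [(0.79, [399.0, 276.0, 115.0])]
crank_mouth [(0.74, [398.0, 275.0, 112.0])]
park_hole [(0.78, [407.0, 250.0, 89.0])]
crank_hole [(0.84, [668.0, -91.0, 59.0])]
cutter_top [(0.55, [637.0, -96.0, 62.0])]
router_table [(0.76, [665.0, -93.0, 59.0])]
push_block [(0.83, [606.0, -248.0, 82.0])]
spanner []
glue_bottle [(0.87, [667.0, 412.0, 109.0]), (0.65, [467.0, 430.0, 24.0])]
paper_cup [(0.46, [583.0, 77.0, 66.0]), (0.21, [395.0, 275.0, 116.0])]
inlaid_box [(0.61, [586.0, 286.0, 56.0])]
screwdriver []
```

View pics/top0.png

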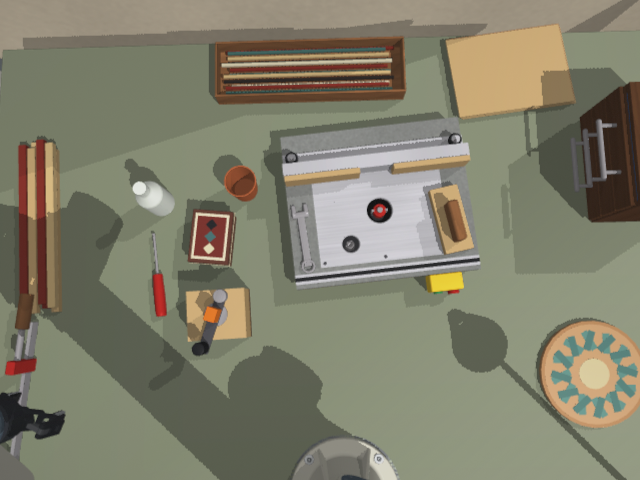

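View pics/side0.png

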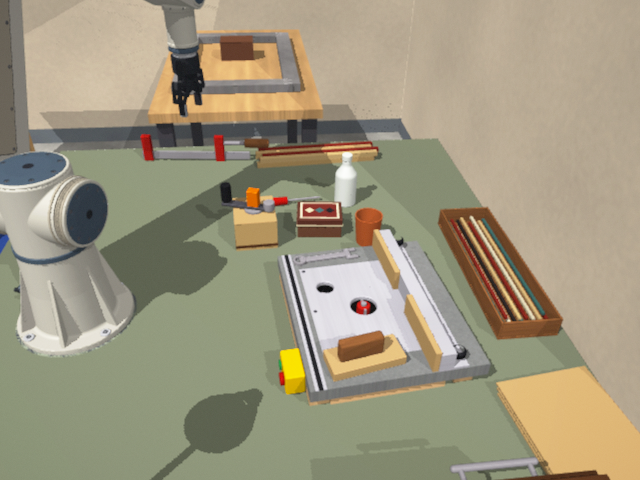

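The top view shows the hub at (212,314), the knob at (200,348), the counterweight at (220,297), the crank hole at (351,243) and the cutter at (380,210). The side view shows the hole at (325,288) and the cutter at (364,306). Next I'll zoom in on these.

Run:
```python
from h import *
t=cv2.imread("pics/top0.png"); s=cv2.imread("pics/side0.png")
def crop(im,u,v,w,h,k): return cv2.resize(im[v:v+h,u:u+w],None,fx=k,fy=k,interpolation=cv2.INTER_CUBIC)
a=np.hstack([crop(t,335,190,66,66,6),crop(s,310,270,66,66,6)])
b=np.hstack([crop(t,182,282,66,66,4)[:200*2],crop(s,215,175,66,66,4),crop(t,280,225,66,66,4)])
b=b[:200]
b=cv2.copyMakeBorder(b,0,0,0,0,0)
cv2.imwrite("pics/c1.png",np.vstack([a,b[:, :792]]) )
def dark(n,im,u,v,th,z):
    g=im.max(2); m=(g<th).astype(np.uint8); k,l,st,c=cv2.connectedComponentsWithStats(m)
    w=l[v-12:v+12,u-12:u+12]; i=np.bincount(w[w>0]).argmax()
    cs,_=cv2.findContours((l==i).astype(np.uint8),cv2.RETR_EXTERNAL,cv2.CHAIN_APPROX_NONE)
    e=cv2.fitEllipse(cs[0]); bx=st[i]; print(n,"ellipse",np.round(e[0],2),np.round(e[1],1),bx,onz(n,e[0],z).round(1)); 
for th in(80,110,140):
  dark("top",t,351,243,th,60); dark("top",t,380,210,th,60); dark("side",s,325,288,th,60); dark("side",s,364,306,th,60)
for n in("top","side"):
  for k in("crank_hub","crank_grip","crank","crank_hole","cutter_top"):
    r=trace(n,k)
    if r: m=r[0]["mask"]; y,x=np.nonzero(m); print(n,k,r[0]["conf"],m.sum(),x.mean().round(1),y.mean().round(1),x.min(),x.max(),y.min(),y.max())
for n,im in(("top",t),("side",s)):
  f=im.astype(int); m=((f[...,2]>200)&(f[...,1]>60)&(f[...,1]<150)&(f[...,0]<70)).astype(np.uint8); k,l,st,c=cv2.connectedComponentsWithStats(m)
  for i in range(1,k):
    if st[i,4]>30: print(n,"orange",st[i],c[i].round(1),onz(n,c[i],145).round(1))
```

```text
top ellipse [350.42 243.64] [15.1 15.5] [343 236  16  16 143] [563.  -27.7  60. ]
top ellipse [379.07 210.05] [22.5 24.2] [367 199  25  23 293] [639.6 -95.8  60. ]
side ellipse [324.62 288.37] [ 5.8 14.9] [317 285  16   7  82] [562.7 -28.9  60. ]
side ellipse [370.93 307.13] [ 7.4 11.3] [368 301   8  13  50] [ 656.3 -100.8   60. ]
top ellipse [350.55 243.62] [15.5 15.9] [343 236  16  16 188] [563.1 -28.   60. ]
top ellipse [379.1  210.19] [23.3 24.4] [367 198  25  25 340] [639.3 -95.8  60. ]
side ellipse [324.44 288.23] [ 6.5 15.7] [317 285  16   8  96] [562.4 -28.4  60. ]
side ellipse [370.98 307.38] [ 7.9 11.7] [368 301   8  13  60] [ 656.2 -101.6   60. ]
top ellipse [350.64 243.78] [16.2 17.2] [342 236  18  17 236] [562.7 -28.2  60. ]
top ellipse [379.26 210.11] [24.2 25.1] [367 198  26  25 386] [639.5 -96.2  60. ]
side ellipse [324.48 288.19] [ 7.1 16.3] [317 285  16   8 106] [562.5 -28.3  60. ]
side ellipse [366.83 306.48] [12.1 17.2] [364 300  13  14  94] [647.7 -97.9  60. ]
top crank_hub 0.74 1055 211.8 321.9 192 227 290 355
top crank_grip 0.56 1029 211.5 322.0 192 227 290 355
top crank 0.58 1063 211.8 322.0 192 227 290 355
top crank_hole 0.61 26138 376.9 203.8 282 480 118 293
top cutter_top 0.46 175 378.2 212.0 371 386 205 219
side crank_hub 0.8 833 246.3 199.8 220 273 182 213
side crank_grip 0.66 856 245.7 200.1 220 273 182 213
side crank 0.76 868 245.7 199.7 219 273 181 214
side crank_hole 0.63 22785 373.0 320.8 277 489 229 404
side cutter_top 0.74 947 345.2 181.0 334 356 151 206
top orange [204 307  13  15 137] [209.9 314.3] [408.4 275.4 145. ]
side orange [246 187  13  20 186] [251.8 196.2] [406.5 249.6 145. ]
```

View pics/c1.png

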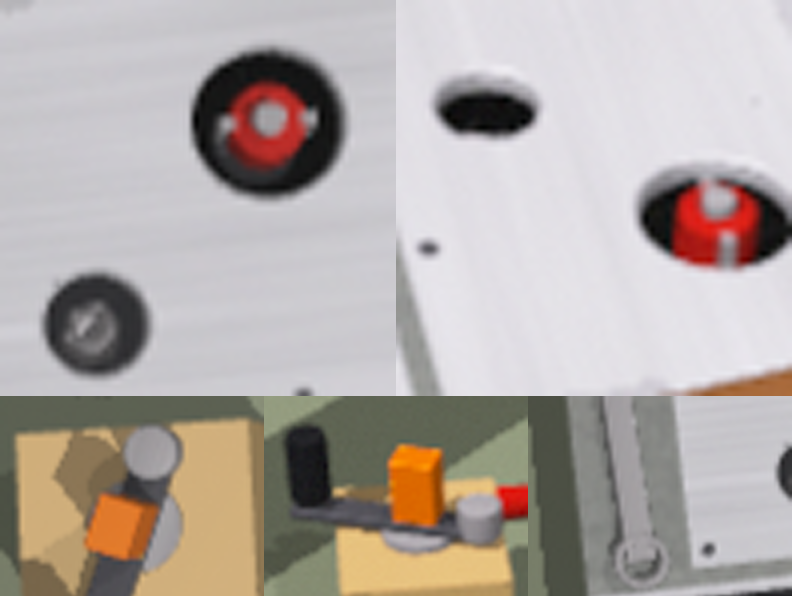

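The crop shows the hole and cutter with the red cutter's bearing at top (379.6,209.3) and side (363,303). It also shows the counterweight at top (219.6,295.1) and side (268.4,201.4), and the hub's top face at top (210,313.5) and side (253,189.4).

Run:
```python
from h import *
for nm,z,a,b in(("hubtop",145,(210,313.7),(252.9,189.4)),("cw",115,(219.6,295.1),(268.4,201.4)),("knob",152,(200,349),(224.9,185.6)),("bearing",65,(379.6,209.3),(363.3,302.9))):
    A,B=onz("top",a,z),onz("side",b,z); 
    # triangulate z
    from scipy.optimize import least_squares
    r=least_squares(lambda p:np.r_[proj("top",p)-a,proj("side",p)-b],A); print(nm,A.round(1),B.round(1),"tri",r.x.round(1),np.abs(r.fun).max().round(2))
# red cutter centroid triangulation & block
t=cv2.imread("pics/top0.png")
f=t.astype(int)
m=((f[...,2]>150)&(f[...,1]>110)&(f[...,2]-f[...,0]>50)).astype(np.uint8)[270:350,170:260]
cs,_=cv2.findContours(m,cv2.RETR_EXTERNAL,cv2.CHAIN_APPROX_SIMPLE); c=max(cs,key=cv2.contourArea).reshape(-1,2)+[170,270]
r=cv2.minAreaRect(c.astype(np.float32)); bp=cv2.boxPoints(r); print("block",[onz("top",p,85).round(0)[:2].tolist() for p in bp],onz("top",r[0],85).round(1))
```

```text
hubtop [409.5 275.3 145. ] [409.9 283.7 145. ] tri [409.7 274.1 150.6] 0.12
cw [449.3 261.3 115. ] [448.6 269.4 115. ] tri [448.8 260.1 120.7] 0.14
knob [337.3 294.1 152. ] [337.7 297.4 152. ] tri [337.7 293.6 154.2] 0.11
bearing [640.4 -96.5  65. ] [640.7 -91.1  65. ] tri [639.5 -96.   69.5] 0.02
block [[466.0, 282.0], [465.0, 208.0], [353.0, 209.0], [354.0, 282.0]] [409.4 245.2  85. ]
```

servo_tool --rows '[[0,[-39.1,-29.1,0],[0,0,0]],[0,[-39.1,-29.1,0],[0,0,0]],[0,[-39.1,-29.1,0],[0,0,0]],[0,[-39.1,-29.1,0],[0,0,0]],[0,[-39.1,-29.1,0],[0,0,0]],[0,[-39.1,-29.1,0],[0,0,0]],[0,[-39.1,-29.1,0],[0,0,0]],[0,[-39.1,-29.1,0],[0,0,0]]]' --force 40

```text
clock: 2.9
eef_pos: [441.3, 238.6, 231.5]
tcp_rot: [3.141, 0.0, 2.743]
contact_force: [0.6, 0.0, -0.1]
opening: -0.002
```

servo_tool --rows '[[0,[-39.1,-29.1,15],[0,0,0]],[0,[-39.1,-29.1,15],[0,0,0]],[0,[-39.1,-29.1,15],[0,0,0]],[0,[-39.1,-29.1,15],[0,0,0]],[0,[-39.1,-29.1,15],[0,0,0]],[0,[-39.1,-29.1,15],[0,0,0]],[0,[-39.1,-29.1,15],[0,0,0]],[0,[-39.1,-29.1,15],[0,0,0]]]'

```text
clock: 3.9
eef_pos: [639.2, -97.6, 110.9]
tcp_rot: [3.141, 0.0, 2.743]
contact_force: [1.4, 0.1, -0.5]
opening: -0.0
```

```bash
cat >> h.py <<'E'
from scipy.spatial.transform import Rotation as Ro
def st(tgt=None,yaw=None):
    s=sense(); R=Ro.from_euler("xyz",s["tcp_rot"]); print("t",round(s["clock"],2),"p",s["eef_pos"].round(1),"rpy",np.degrees(s["tcp_rot"]).round(1),"F",s["contact_force"].round(1),"T",s["wrist_torque"].round(2),"open",round(s["opening"]*85.4,1),"q",np.degrees(s["qpos"]).round(0))
    if tgt is not None: print("shift",R.inv().apply(np.array(tgt)-s["eef_pos"]).round(1))
    if yaw is not None: print("turn",np.degrees((R.inv()*Ro.from_euler("xyz",[np.pi,0,np.radians(yaw)])).as_rotvec()).round(1))
E
python3 -c "
from h import *
st([640,-96,75],157.2)"
```

```text
t 3.9 p [639.2 -97.6 110.9] rpy [180.    0.  157.1] F [ 1.4  0.1 -0.5] T [ 0.03 -0.02  0.01] open -0.0 q [ -9.  29.  96.   0.  54. -76.]
shift [-0.1  1.7 35.9]
turn [ 0.   0.  -0.1]
```

servo_tool --rows '[[0,[0,1.5,20],[0,0,0]],[0,[0,0,19],[0,0,0]],[0,[0,0,0],[0,0,0]]]'

```text
clock: 4.28
eef_pos: [637.1, -93.4, 70.4]
tcp_rot: [-3.141, -0.004, 2.744]
contact_force: [-0.3, -1.0, 1.1]
opening: 0.001
```

servo_tool --rows '[[0,[0,0,1.5],[0,0,0]],[0,[0,0,1],[0,0,0]],[0,[0,0,0],[0,0,0]]]'

```text
clock: 4.65
eef_pos: [639.3, -94.4, 70.4]
tcp_rot: [3.141, 0.001, 2.743]
contact_force: [-0.1, 0.6, -0.7]
opening: 0.002
```

servo_tool --rows '[[0,[0,0,1],[0,0,0]],[0,[0,0,1],[0,0,0]],[0,[0,0,0],[0,0,0]]]'

```text
clock: 5.03
eef_pos: [638.9, -94.7, 67.6]
tcp_rot: [-3.142, -0.0, 2.743]
contact_force: [-0.2, -0.4, 0.8]
opening: -0.002
```

servo_tool --rows '[[0,[0,0,1],[0,0,0]],[0,[0,0,0],[0,0,0]]]'

```text
clock: 5.28
eef_pos: [639.0, -94.7, 67.2]
tcp_rot: [3.142, 0.0, 2.743]
contact_force: [-2.3, 0.7, 4.6]
opening: 0.004
```

servo_tool --rows '[[0,[0,0,1],[0,0,0]],[0,[0,0,0],[0,0,0]]]'

```text
clock: 5.52
eef_pos: [639.1, -94.7, 67.1]
tcp_rot: [3.142, 0.0, 2.743]
contact_force: [-5.6, 0.8, 14.0]
opening: 0.001
```

servo_tool --rows '[[0,[0,0,1],[0,0,0]],[0,[0,0,0],[0,0,0]]]'

```text
clock: 5.78
eef_pos: [639.2, -94.7, 67.0]
tcp_rot: [3.141, 0.001, 2.743]
contact_force: [-8.5, 1.7, 22.6]
opening: -0.002
```

servo_tool --rows '[[0,[0,0,-10],[0,0,0]],[0,[42,-23,0],[0,0,0]],[0,[0,0,12],[0,0,0]],[0,[0,0,0],[0,0,0]],[0,[0,0,1],[0,0,0]],[0,[0,0,0],[0,0,0]]]'

```text
clock: 6.52
eef_pos: [592.2, -99.5, 61.9]
tcp_rot: [3.141, 0.001, 2.743]
contact_force: [-0.5, 0.3, -0.1]
opening: -0.001
```

servo_tool --rows '[[0,[0,0,1],[0,0,0]],[0,[0,0,0],[0,0,0]]]'

```text
clock: 6.78
eef_pos: [591.4, -99.5, 60.7]
tcp_rot: [-3.142, -0.0, 2.743]
contact_force: [0.3, -0.0, -0.2]
opening: -0.002
```

servo_tool --rows '[[0,[0,0,1],[0,0,0]],[0,[0,0,0],[0,0,0]]]'

```text
clock: 7.02
eef_pos: [591.5, -99.6, 60.1]
tcp_rot: [3.142, 0.0, 2.743]
contact_force: [-1.1, 0.9, 3.6]
opening: 0.001
```

servo_tool --rows '[[0,[0,0,1],[0,0,0]],[0,[0,0,0],[0,0,0]]]'

```text
clock: 7.28
eef_pos: [591.5, -99.5, 60.0]
tcp_rot: [3.141, 0.0, 2.743]
contact_force: [-5.5, 0.4, 15.3]
opening: -0.001
```

servo_tool --rows '[[0,[0,0,-45],[0,0,0]],[85,[44.6,39,-14],[0,0,0]],[85,[44.6,39,-14],[0,0,0]],[85,[44.6,39,-14],[0,0,0]],[85,[44.6,39,-14],[0,0,0]],[85,[44.6,39,-14],[0,0,0]],[85,[44.6,39,-14],[0,0,0]],[85,[44.6,39,-14],[0,0,-6.3]]]'

```text
clock: 8.28
eef_pos: [408.6, 274.9, 202.4]
tcp_rot: [3.141, 0.001, 2.855]
contact_force: [1.0, 0.5, -0.3]
opening: 0.993
```

```bash
python3 -c "
from h import *
st([409.3,273.7,103],163.5)"
```

```text
t 8.28 p [408.6 274.9 202.4] rpy [180.    0.  163.6] F [ 1.   0.5 -0.3] T [-0.01 -0.    0.03] open 84.8 q [ 34.  10. 111.  -0.  58. -40.]
shift [-0.9 -1.  99.4]
turn [0.  0.  0.1]
```

servo_tool --rows '[[85,[-0.9,-1,40],[0,0,0]],[85,[0,0,40],[0,0,0]],[85,[0,0,18],[0,0,0]],[85,[0,0,0],[0,0,0]]]' --force 40

```text
clock: 8.78
eef_pos: [409.3, 271.5, 102.6]
tcp_rot: [-3.139, -0.002, 2.853]
contact_force: [-0.2, -0.2, -0.3]
opening: 1.0
```

servo_tool --rows '[[15,[0,0,0],[0,0,0]],[15,[0,0,0],[0,0,0]],[15,[0,0,0],[0,0,0]],[15,[0,0,0],[0,0,0]]]' --force 60

```text
clock: 9.28
eef_pos: [410.9, 272.5, 104.6]
tcp_rot: [3.14, 0.001, 2.853]
contact_force: [-0.9, 1.2, 6.4]
opening: 0.273
```

```bash
python3 -c "
from h import *
st([409.3,273.7,103],163.5)
a=np.hstack([cv2.resize(grab_frame('top')[250:400,140:290],None,fx=2.6,fy=2.6),cv2.resize(grab_frame('side')[130:280,170:320],None,fx=2.6,fy=2.6)]);cv2.imwrite('pics/g1.png',a)"
```

```text
t 9.28 p [410.9 272.5 104.6] rpy [1.799e+02 1.000e-01 1.634e+02] F [-0.9  1.2  6.4] T [ 0.01  0.15 -0.05] open 23.3 q [ 33.  18. 116.   0.  46. -40.]
shift [1.8 0.7 1.6]
turn [ 0.1  0.1 -0.1]
```

View pics/g1.png

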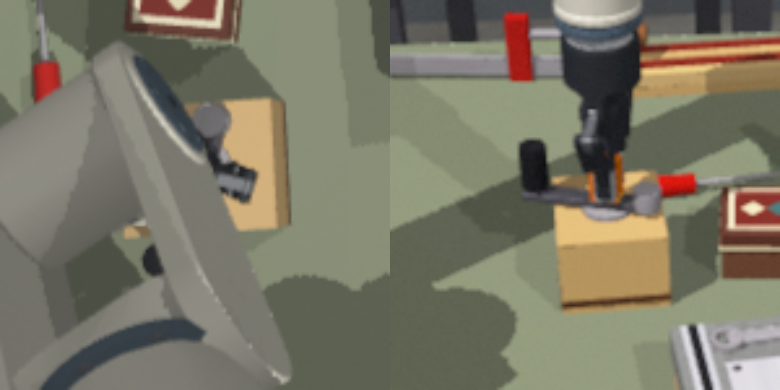

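The picture shows the jaws closed on the hub's flats (side crop at (600,180)), with the crank still upright in its block. Next is the lift.

servo_tool --rows '[[15,[0,0,-10],[0,0,0]],[15,[0,0,-20],[0,0,0]],[15,[0,0,-30],[0,0,0]],[15,[0,0,-30],[0,0,0]],[15,[0,0,-30],[0,0,0]],[15,[0,0,-10],[0,0,0]]]'

```text
clock: 10.12
eef_pos: [410.6, 272.2, 235.5]
tcp_rot: [3.14, 0.001, 2.853]
contact_force: [0.5, 0.2, -3.7]
opening: 0.271
```

```bash
python3 -c "
from h import *
st([562.8,-28.2,200],163.5)"
```

```text
t 10.12 p [410.6 272.2 235.5] rpy [1.799e+02 1.000e-01 1.635e+02] F [ 0.5  0.2 -3.7] T [-0.02  0.02 -0.06] open 23.1 q [ 33.   8. 109.  -0.  63. -40.]
shift [-231.4 -244.7   35.5]
turn [ 0.1  0.1 -0. ]
```

servo_tool --rows '[[15,[-38.6,-40.8,0],[0,0,0]],[15,[-38.6,-40.8,0],[0,0,0]],[15,[-38.6,-40.8,0],[0,0,0]],[15,[-38.6,-40.8,0],[0,0,0]],[15,[-38.6,-40.8,5],[0,0,0]],[15,[-38.6,-40.8,10],[0,0,0]]]'

```text
clock: 10.88
eef_pos: [562.7, -30.4, 218.0]
tcp_rot: [-3.141, -0.001, 2.853]
contact_force: [1.1, 0.6, -4.2]
opening: 0.271
```

servo_tool --rows '[[15,[0,0,0],[0,0,-10.6]],[15,[0,0,0],[0,0,-10.6]],[15,[0,0,0],[0,0,-10.6]],[15,[0,0,0],[0,0,-10.6]],[15,[0,0,0],[0,0,-10.6]],[15,[0,0,0],[0,0,-10.6]],[15,[0,0,0],[0,0,-10.6]],[15,[0,0,0],[0,0,-10.6]]]'

```text
clock: 11.88
eef_pos: [561.6, -28.6, 217.6]
tcp_rot: [3.139, -0.001, -1.944]
contact_force: [0.5, -0.4, -2.9]
opening: 0.273
```

servo_tool --rows '[[15,[0,0,0],[0,0,0]],[15,[0,0,0],[0,0,0]]]'

```text
clock: 12.12
eef_pos: [562.1, -28.6, 218.2]
tcp_rot: [3.141, -0.0, -1.955]
contact_force: [0.2, -0.3, -2.5]
opening: 0.271
```

```bash
python3 -c "
from h import *
st([562.8,-28.2,200],248.3)
t=grab_frame('top');s=grab_frame('side');cv2.imwrite('pics/t2.png',t);cv2.imwrite('pics/s2.png',s)
a=np.hstack([cv2.resize(t[180:320,280:420],None,fx=2.8,fy=2.8),cv2.resize(s[190:330,260:400],None,fx=2.8,fy=2.8,interpolation=cv2.INTER_CUBIC)]);cv2.imwrite('pics/g2.png',a)"
```

```text
t 12.12 p [562.1 -28.6 218.2] rpy [ 179.9   -0.  -112. ] F [ 0.2 -0.3 -2.5] T [-0.03 -0.04 -0.03] open 23.2 q [  -3.   16.  102.   -0.   63. -161.]
shift [-0.6 -0.5 18.2]
turn [ 0.1 -0.  -0.3]
```

View pics/g2.png

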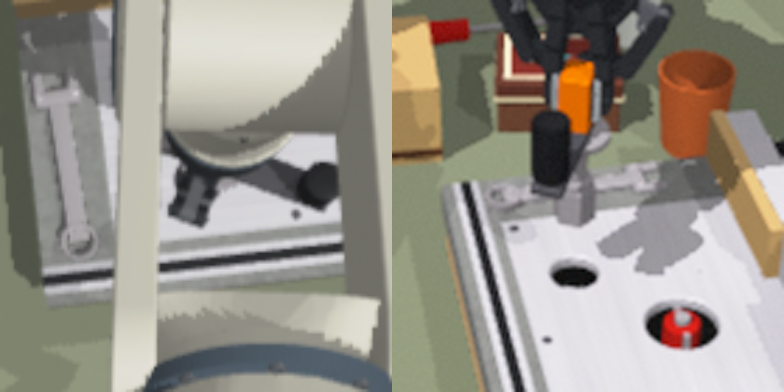

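The side crop shows the crank hanging upright above the hole. Its socket bottom is at (325.5,269) and its knob at (316.4,232.9). The top crop shows the knob at (394,246), and I'll use the knob to find the in-grip offset.

```bash
python3 -c "
from h import *
P=np.array([562.1,-28.6]);u=np.array([np.cos(np.radians(248)),np.sin(np.radians(248))]);v=np.array([-u[1],u[0]])
t=cv2.imread('pics/t2.png');m=(t[225:270,370:402].max(2)<60).astype(np.uint8);k,l,sx,c=cv2.connectedComponentsWithStats(m);print(sx[1:],c[1:]+[370,225])
for n,uv,z in(('top',(394,246),266),('side',(316.4,232.9),266),('side',(325.5,269),126)):
  d=onz(n,uv,z)[:2]-P; print(n,d@u,d@v)
  print(proj(n,np.r_[P,124]))
"
```

```text
[[ 13  13  17  17 192]
 [  0  15   1   1   1]
 [ 11  42  21   3  35]] [[392.19270833 245.74479167]
 [370.         240.        ]
 [393.02857143 268.48571429]]
top 77.43789817847544 -4.071730792517695
[352.2529327  240.11437115]
side 77.70834200392017 0.10984142395730956
[324.97801423 266.30434253]
side 11.292511108744698 4.163344909124543
[324.97801423 266.30434253]
```

servo_tool --rows '[[15,[-1.6,-0.5,25],[0,0,0]],[15,[0,0,25],[0,0,0]],[15,[0,0,10],[0,0,0]],[15,[0,0,3],[0,0,0]],[15,[0,0,3],[0,0,0]],[15,[0,0,0],[0,0,0]]]'

```text
clock: 12.98
eef_pos: [563.9, -27.2, 153.3]
tcp_rot: [-3.141, 0.0, -1.951]
contact_force: [-0.3, 0.2, -3.7]
opening: 0.276
```

servo_tool --rows '[[15,[0,0,2],[0,0,0]],[15,[0,0,2],[0,0,0]],[15,[0,0,2],[0,0,0]],[15,[0,0,0],[0,0,0]]]'

```text
clock: 13.48
eef_pos: [563.5, -27.2, 146.6]
tcp_rot: [3.141, 0.0, -1.95]
contact_force: [-0.2, 2.0, -3.8]
opening: 0.277
```

servo_tool --rows '[[15,[0,0,2],[0,0,0]],[15,[0,0,2],[0,0,0]],[15,[0,0,2],[0,0,0]],[15,[0,0,0],[0,0,0]]]'

```text
clock: 13.98
eef_pos: [563.5, -27.3, 140.5]
tcp_rot: [3.141, -0.0, -1.95]
contact_force: [1.0, 0.5, -4.2]
opening: 0.275
```

servo_tool --rows '[[15,[0,0,1],[0,0,0]],[15,[0,0,1],[0,0,0]],[15,[0,0,1],[0,0,0]],[15,[0,0,0],[0,0,0]]]'

```text
clock: 14.48
eef_pos: [563.6, -27.3, 137.7]
tcp_rot: [-3.142, 0.0, -1.95]
contact_force: [0.7, 2.5, -3.8]
opening: 0.274
```

servo_tool --rows '[[15,[0,0,1],[0,0,0]],[15,[0,0,1],[0,0,0]],[15,[0,0,1],[0,0,0]],[15,[0,0,0],[0,0,0]]]'

```text
clock: 14.98
eef_pos: [564.0, -27.2, 134.9]
tcp_rot: [-3.141, 0.0, -1.951]
contact_force: [0.4, 3.0, -0.2]
opening: 0.271
```

servo_tool --rows '[[15,[0,0,1],[0,0,0]],[15,[0,0,1],[0,0,0]],[15,[0,0,0],[0,0,0]]]'

```text
clock: 15.35
eef_pos: [564.3, -27.1, 134.2]
tcp_rot: [-3.14, 0.001, -1.951]
contact_force: [-1.3, 3.7, 11.4]
opening: 0.275
```

servo_tool --rows '[[15,[0,0,1],[0,0,0]],[15,[0,0,1],[0,0,0]],[15,[0,0,0],[0,0,0]]]'

```text
clock: 15.72
eef_pos: [564.7, -27.1, 133.7]
tcp_rot: [-3.139, 0.001, -1.951]
contact_force: [-5.8, 3.3, 28.0]
opening: 0.274
```

servo_tool --rows '[[15,[-0.4,0.1,-1.2],[0,0,0]],[15,[0,0,0],[0,0,5]],[15,[0,0,0],[0,0,5]],[15,[0,0,0],[0,0,0]]]'

```text
clock: 16.23
eef_pos: [564.6, -26.8, 133.8]
tcp_rot: [-3.14, 0.001, -2.126]
contact_force: [-2.6, 2.2, 16.1]
opening: 0.275
```

servo_tool --rows '[[15,[0,0,0.5],[0,0,5]],[15,[0,0,0.5],[0,0,5]],[15,[0,0,0],[0,0,0]]]'

```text
clock: 16.6
eef_pos: [565.1, -27.0, 133.6]
tcp_rot: [-3.139, 0.002, -2.301]
contact_force: [-3.3, 1.7, 22.4]
opening: 0.278
```

servo_tool --rows '[[15,[1,0.7,-1.5],[0,0,0]],[15,[0,0,0],[0,0,5]],[15,[0,0,0.5],[0,0,5]],[15,[0,0,0],[0,0,0]]]'

```text
clock: 17.1
eef_pos: [564.1, -27.2, 133.9]
tcp_rot: [-3.139, 0.003, -2.475]
contact_force: [-0.9, 1.8, 14.2]
opening: 0.276
```

servo_tool --rows '[[15,[0,0,0.5],[0,0,5]],[15,[0,0,0.5],[0,0,0]],[15,[0,0,0],[0,0,0]]]'

```text
clock: 17.48
eef_pos: [564.4, -27.2, 133.6]
tcp_rot: [-3.139, 0.004, -2.561]
contact_force: [-1.8, 2.3, 20.0]
opening: 0.272
```

servo_tool --rows '[[15,[0,0,0],[0,0,5]],[15,[0,0,0],[0,0,5]],[15,[0,0,0],[0,0,0]]]'

```text
clock: 17.85
eef_pos: [564.3, -27.1, 133.2]
tcp_rot: [-3.14, 0.004, -2.737]
contact_force: [-0.9, 3.7, 15.6]
opening: 0.275
```

servo_tool --rows '[[15,[0,0,0.5],[0,0,5]],[15,[0,0,0.5],[0,0,0]],[15,[0,0,0],[0,0,0]]]'

```text
clock: 18.23
eef_pos: [564.5, -27.1, 130.8]
tcp_rot: [-3.14, 0.004, -2.822]
contact_force: [4.8, 2.3, 0.5]
opening: 0.277
```

servo_tool --rows '[[15,[0,0,0.5],[0,0,5]],[15,[0,0,0.5],[0,0,0]],[15,[0,0,0],[0,0,0]]]'

```text
clock: 18.6
eef_pos: [564.6, -27.2, 129.7]
tcp_rot: [-3.14, 0.004, -2.91]
contact_force: [5.1, 3.3, -0.8]
opening: 0.271
```

```bash
python3 -c "
from h import *
st()"
```

```text
t 18.6 p [564.6 -27.2 129.7] rpy [-179.9    0.2 -166.7] F [ 5.1  3.3 -0.8] T [ 0.79 -1.41  0.02] open 23.2 q [  -3.   22.  106.    0.   52. -106.]
```

servo_tool --rows '[[15,[-0.4,0.2,1.5],[0,0,0]],[15,[0,0,1.5],[0,0,0]],[15,[0,0,1.5],[0,0,0]],[15,[0,0,0],[0,0,0]]]'

```text
clock: 19.1
eef_pos: [564.8, -27.0, 124.9]
tcp_rot: [-3.14, 0.004, -2.909]
contact_force: [5.1, 2.9, -2.2]
opening: 0.274
```

servo_tool --rows '[[15,[0,0,2],[0,0,0]],[15,[0,0,2],[0,0,0]],[15,[0,0,2],[0,0,0]],[15,[0,0,0],[0,0,0]]]'

```text
clock: 19.6
eef_pos: [564.8, -26.9, 118.9]
tcp_rot: [-3.14, 0.004, -2.909]
contact_force: [6.0, 3.2, -3.0]
opening: 0.271
```

servo_tool --rows '[[15,[0,0,2],[0,0,0]],[15,[0,0,1.5],[0,0,0]],[15,[0,0,1],[0,0,0]],[15,[0,0,0],[0,0,0]]]'

```text
clock: 20.1
eef_pos: [564.9, -26.9, 114.6]
tcp_rot: [-3.14, 0.004, -2.909]
contact_force: [5.5, 2.0, -1.1]
opening: 0.274
```

servo_tool --rows '[[15,[0,0,1],[0,0,0]],[15,[0,0,0.5],[0,0,0]],[15,[0,0,0],[0,0,0]]]'

```text
clock: 20.48
eef_pos: [565.1, -26.9, 113.6]
tcp_rot: [-3.14, 0.005, -2.909]
contact_force: [3.0, 2.5, 4.7]
opening: 0.273
```

```bash
python3 -c "
from h import *
st()"
```

```text
t 20.48 p [565.1 -26.9 113.6] rpy [-179.9    0.3 -166.7] F [3.  2.5 4.7] T [ 0.78 -1.18  0.08] open 23.3 q [  -3.   23.  107.    0.   50. -106.]
```

servo_tool --rows '[[15,[0,0,-0.4],[0,0,5]],[15,[0,0,0],[0,0,10]],[15,[0,0,0],[0,0,10]],[15,[0,0,0],[0,0,10]],[15,[0,0,0],[0,0,0]]]' --force 40

```text
clock: 21.1
eef_pos: [564.9, -27.7, 113.7]
tcp_rot: [3.141, 0.005, 2.762]
contact_force: [5.3, -1.6, 1.2]
opening: 0.276
```

servo_tool --rows '[[15,[0,0,0],[0,0,10]],[15,[0,0,0],[0,0,10]],[15,[0,0,0],[0,0,10]],[15,[0,0,0],[0,0,10]],[15,[0,0,0],[0,0,10]],[15,[0,0,0],[0,0,0]]]'

```text
clock: 21.85
eef_pos: [563.8, -28.5, 113.7]
tcp_rot: [3.141, 0.003, 1.89]
contact_force: [2.2, -5.7, 5.4]
opening: 0.275
```

```bash
python3 -c "
from h import *
st()"
```

```text
t 21.85 p [563.8 -28.5 113.7] rpy [179.9   0.2 108.3] F [ 2.2 -5.7  5.4] T [-1.55 -0.36 -0.05] open 23.5 q [ -3.  23. 107.  -0.  50. -21.]
```

servo_tool --rows '[[15,[0,0,0],[0,0,10]],[15,[0,0,0],[0,0,10.5]],[15,[0,0,0],[0,0,10.5]],[15,[0,0,0],[0,0,10.5]],[15,[0,0,0],[0,0,10.5]],[15,[0,0,0],[0,0,10.5]],[15,[0,0,0],[0,0,10.5]],[15,[0,0,0],[0,0,10.5]]]'

```text
clock: 22.85
eef_pos: [561.6, -27.7, 113.6]
tcp_rot: [3.141, 0.003, 0.429]
contact_force: [-5.5, -0.6, 14.1]
opening: 0.274
```

servo_tool --rows '[[15,[0,0,0],[0,0,10.5]],[15,[0,0,0],[0,0,10.5]],[15,[0,0,0],[0,0,10.5]],[15,[0,0,0],[0,0,10.5]],[15,[0,0,0],[0,0,10.5]],[15,[0,0,0],[0,0,10.5]],[15,[0,0,0],[0,0,10.5]],[15,[0,0,0],[0,0,10.5]]]'

```text
clock: 23.85
eef_pos: [562.6, -26.0, 113.6]
tcp_rot: [-3.141, 0.001, -1.038]
contact_force: [-1.0, 6.5, 8.5]
opening: 0.27
```

servo_tool --rows '[[15,[0,0,0],[0,0,10]],[15,[0,0,0],[0,0,7]],[15,[0,0,0],[0,0,0]],[15,[0,0,0],[0,0,0]]]'

```text
clock: 24.35
eef_pos: [562.9, -26.0, 113.6]
tcp_rot: [-3.141, 0.001, -1.329]
contact_force: [-1.5, 7.8, 9.0]
opening: 0.273
```

```bash
python3 -c "
from h import *
st()"
```

```text
t 24.35 p [562.9 -26.  113.6] rpy [-1.80e+02  1.00e-01 -7.62e+01] F [-1.5  7.8  9. ] T [ 1.68  0.23 -0.01] open 23.3 q [ -3.  23. 107.   0.  50. 163.]
```

servo_tool --rows '[[85,[0,0,0],[0,0,0]],[85,[0,0,0],[0,0,0]],[85,[0,0,-5],[0,0,0]],[85,[0,0,-25],[0,0,0]],[85,[1.3,-0.1,-25],[0,0,0]],[85,[0,0,0],[0,0,-10.6]],[85,[0,0,0],[0,0,-10.6]],[85,[0,0,0],[0,0,-10.6]]]'

```text
clock: 25.35
eef_pos: [563.1, -28.3, 168.2]
tcp_rot: [3.141, -0.0, -0.769]
contact_force: [-0.0, 0.8, 0.3]
opening: 0.995
```

servo_tool --rows '[[85,[0,0,0],[0,0,-10.6]],[85,[0,0,0],[0,0,-10.6]],[85,[0,0,0],[0,0,-10.6]],[85,[0,0,0],[0,0,-10.6]],[85,[0,0,0],[0,0,-10.6]],[85,[0,0,0],[0,0,-10.6]],[85,[0,0,0],[0,0,-10.6]],[85,[0,0,0],[0,0,-10.6]]]'

```text
clock: 26.35
eef_pos: [563.1, -28.3, 168.1]
tcp_rot: [3.141, 0.0, 0.711]
contact_force: [0.3, -0.2, 0.4]
opening: 0.992
```

servo_tool --rows '[[85,[0,0,0],[0,0,-10.6]],[85,[0,0,0],[0,0,-10.6]],[85,[0,0,0],[0,0,-10.6]],[85,[0,0,0],[0,0,-10.6]],[85,[0,0,0],[0,0,-10.6]],[85,[0,0,0],[0,0,-10.6]],[85,[0,0,0],[0,0,0]],[85,[0,0,0],[0,0,0]]]'

```text
clock: 27.35
eef_pos: [563.2, -28.2, 168.0]
tcp_rot: [3.142, 0.0, 1.81]
contact_force: [0.0, -1.0, -0.7]
opening: 0.993
```

```bash
python3 -c "
from h import *
st([563.4,-27.2,114.5],103.8)
a=np.hstack([cv2.resize(grab_frame('top')[160:310,300:450],None,fx=2.6,fy=2.6),cv2.resize(grab_frame('side')[190:340,260:410],None,fx=2.6,fy=2.6)]);cv2.imwrite('pics/g3.png',a)"
```

```text
t 27.35 p [563.2 -28.2 168. ] rpy [180.    0.  103.7] F [ 0.  -1.  -0.7] T [ 0.    0.03 -0.01] open 84.8 q [ -3.  19. 105.  -0.  57. -17.]
shift [ 0.9  0.5 53.5]
turn [ 0.   0.  -0.1]
```

View pics/g3.png

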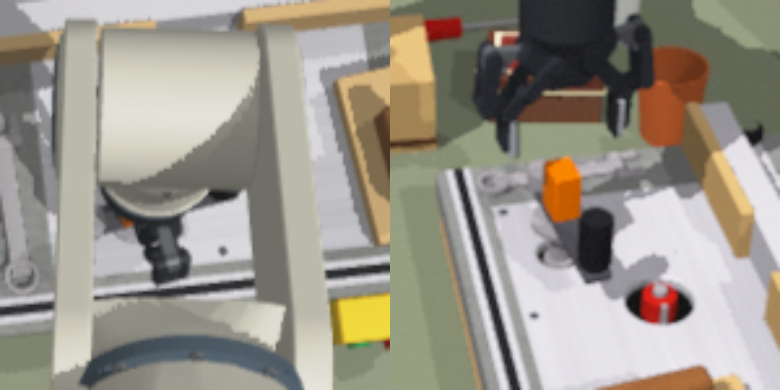

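The side crop shows the crank seated with its hub at (562,190), the open jaws above it, and the cutter risen at (660,300). Next I'll regrip and keep winding.

servo_tool --rows '[[85,[0.9,0.5,25],[0,0,0]],[85,[0,0,25],[0,0,0]],[85,[0,0,4],[0,0,0]],[15,[0,0,0],[0,0,0]],[15,[0,0,0],[0,0,0]],[15,[0,0,0],[0,0,0]],[15,[0,0,0],[0,0,0]]]' --force 40

```text
clock: 28.32
eef_pos: [563.7, -27.1, 114.6]
tcp_rot: [3.141, 0.0, 1.814]
contact_force: [-0.5, 0.1, 5.1]
opening: 0.276
```

servo_tool --rows '[[15,[0,0,0],[0,0,10.5]],[15,[0,0,0],[0,0,10.5]],[15,[0,0,0],[0,0,10.5]],[15,[0,0,0],[0,0,10.5]],[15,[0,0,0],[0,0,10.5]],[15,[0,0,0],[0,0,10.5]],[15,[0,0,0],[0,0,10.5]],[15,[0,0,0],[0,0,10.5]]]'

```text
clock: 29.32
eef_pos: [563.4, -27.2, 114.6]
tcp_rot: [3.141, 0.0, 0.343]
contact_force: [-2.3, -0.5, 7.3]
opening: 0.275
```

servo_tool --rows '[[15,[0,0,0],[0,0,10.5]],[15,[0,0,0],[0,0,10.5]],[15,[0,0,0],[0,0,10.5]],[15,[0,0,0],[0,0,10.5]],[15,[0,0,0],[0,0,10.5]],[15,[0,0,0],[0,0,10.5]],[15,[0,0,0],[0,0,10.5]],[15,[0,0,0],[0,0,10.5]]]'

```text
clock: 30.32
eef_pos: [563.2, -26.9, 114.6]
tcp_rot: [3.141, 0.0, -1.124]
contact_force: [-3.2, 1.1, 7.7]
opening: 0.278
```

servo_tool --rows '[[15,[0,0,0],[0,0,10]],[15,[0,0,0],[0,0,0]],[15,[0,0,0],[0,0,0]]]'

```text
clock: 30.7
eef_pos: [563.2, -26.9, 114.6]
tcp_rot: [3.141, 0.001, -1.293]
contact_force: [-3.5, 1.4, 7.4]
opening: 0.275
```

```bash
python3 -c "
from h import *
st([563.4,-27.2,113.6])"
```

```text
t 30.7 p [563.2 -26.9 114.6] rpy [180.    0.  -74.1] F [-3.5  1.4  7.4] T [ 0.26  0.72 -0.09] open 23.5 q [ -3.  23. 107.   0.  50. 161.]
shift [ 0.4 -0.1  1. ]
```

servo_tool --rows '[[85,[0,0,0],[0,0,0]],[85,[0,0,0],[0,0,0]],[85,[0,0,-5],[0,0,0]],[85,[0,0,-25],[0,0,0]],[85,[0,0,-25],[0,0,0]],[85,[0,0,0],[0,0,-10.6]],[85,[0,0,0],[0,0,-10.6]],[85,[0,0,0],[0,0,-10.6]]]'

```text
clock: 31.7
eef_pos: [563.6, -27.1, 169.3]
tcp_rot: [-3.141, -0.0, -0.731]
contact_force: [0.2, 0.3, -1.2]
opening: 0.995
```

servo_tool --rows '[[85,[0,0,0],[0,0,-10.6]],[85,[0,0,0],[0,0,-10.6]],[85,[0,0,0],[0,0,-10.6]],[85,[0,0,0],[0,0,-10.6]],[85,[0,0,0],[0,0,-10.6]],[85,[0,0,0],[0,0,-10.6]],[85,[0,0,0],[0,0,-10.6]],[85,[0,0,0],[0,0,-10.6]]]'

```text
clock: 32.7
eef_pos: [563.5, -27.1, 169.2]
tcp_rot: [3.141, -0.0, 0.749]
contact_force: [0.7, -1.2, 0.7]
opening: 0.993
```

servo_tool --rows '[[85,[0,0,0],[0,0,-10.6]],[85,[0,0,0],[0,0,-10.6]],[85,[0,0,0],[0,0,-10.6]],[85,[0,0,0],[0,0,-10.6]],[85,[0,0,0],[0,0,-10.6]],[85,[0,0,0],[0,0,-10.6]],[85,[0,0,0],[0,0,0]],[85,[0,0,0],[0,0,0]]]'

```text
clock: 33.7
eef_pos: [563.5, -27.1, 169.0]
tcp_rot: [3.141, 0.0, 1.849]
contact_force: [0.0, 0.0, -0.3]
opening: 0.996
```

```bash
python3 -c "
from h import *
st([563.4,-27.2,114.5],105.9)"
```

```text
t 33.7 p [563.5 -27.1 169. ] rpy [180.    0.  105.9] F [ 0.   0.  -0.3] T [-0.    0.01 -0.  ] open 85.1 q [ -3.  19. 104.  -0.  57. -19.]
shift [-0.1 -0.1 54.5]
turn [0. 0. 0.]
```

servo_tool --rows '[[85,[0,0,25],[0,0,0]],[85,[0,0,25],[0,0,0]],[85,[0,0,4],[0,0,0]],[15,[0,0,0],[0,0,0]],[15,[0,0,0],[0,0,0]],[15,[0,0,0],[0,0,0]],[15,[0,0,0],[0,0,0]]]'

```text
clock: 34.58
eef_pos: [563.8, -27.2, 115.7]
tcp_rot: [3.141, 0.0, 1.853]
contact_force: [-0.8, -0.3, 5.3]
opening: 0.278
```

servo_tool --rows '[[15,[0,0,0],[0,0,10.5]],[15,[0,0,0],[0,0,10.5]],[15,[0,0,0],[0,0,10.5]],[15,[0,0,0],[0,0,10.5]],[15,[0,0,0],[0,0,10.5]],[15,[0,0,0],[0,0,10.5]],[15,[0,0,0],[0,0,10.5]],[15,[0,0,0],[0,0,10.5]]]'

```text
clock: 35.58
eef_pos: [563.3, -27.3, 115.6]
tcp_rot: [3.141, 0.0, 0.381]
contact_force: [-2.0, -0.9, 7.6]
opening: 0.277
```

servo_tool --rows '[[15,[0,0,0],[0,0,10.5]],[15,[0,0,0],[0,0,10.5]],[15,[0,0,0],[0,0,10.5]],[15,[0,0,0],[0,0,10.5]],[15,[0,0,0],[0,0,10.5]],[15,[0,0,0],[0,0,10.5]],[15,[0,0,0],[0,0,0]],[15,[0,0,0],[0,0,0]]]'

```text
clock: 36.58
eef_pos: [563.2, -27.0, 115.6]
tcp_rot: [3.141, 0.0, -0.713]
contact_force: [-3.5, -0.2, 8.9]
opening: 0.276
```

```bash
python3 -c "
from h import *
st([563.4,-27.2,114])
s=grab_frame('side'); s0=cv2.imread('pics/side0.png')
cv2.imwrite('pics/g4.png',np.hstack([cv2.resize(x[280:340,330:400],None,fx=5,fy=5,interpolation=cv2.INTER_CUBIC) for x in(s0,s)]))
def red(im):
  f=im[290:330,345:390].astype(int);m=(f[...,2]>120)&(f[...,1]<60)&(f[...,0]<60);y,x=np.nonzero(m);return x.mean()+345,y.min()+290,y.max()+290,m.sum()
print(red(s0),red(s)); 
for z in(67,80): print(z,proj('side',[639.5,-96,z]))"
```

```text
t 36.58 p [563.2 -27.  115.6] rpy [180.    0.  -40.9] F [-3.5 -0.2  8.9] T [ 0.13  0.75 -0.04] open 23.6 q [ -3.  23. 107.   0.  51. 128.]
shift [0.3 0.  1.6]
(np.float64(362.1170212765957), np.int64(301), np.int64(313), np.int64(94)) (np.float64(361.98148148148147), np.int64(298), np.int64(312), np.int64(108))
67 [363.20252976 303.76474646]
80 [363.59225141 299.32482999]
```

View pics/g4.png

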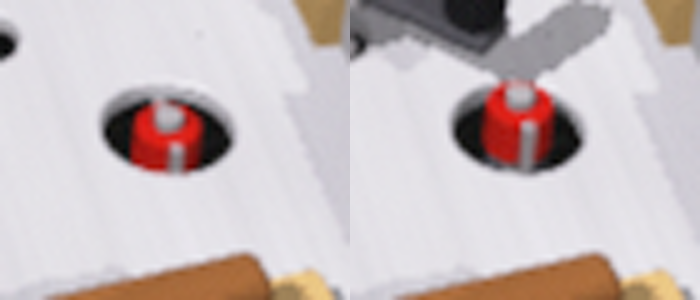

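The cutter's bearing rose from y≈117 to y≈95 in the 5x crop. That is 4.4 px, against 4.44 px predicted for 13 mm, so its top is about 20 mm above the plate. Next I'll lift the crank off.

servo_tool --rows '[[15,[0,0,0],[0,0,-4]],[15,[0,0,-3],[0,0,0]],[15,[0,0,-7],[0,0,0]],[15,[0,0,-12],[0,0,0]],[15,[0,0,-18],[0,0,0]],[15,[0,0,-30],[0,0,0]],[15,[0,0,-35],[0,0,0]],[15,[0,0,0],[0,0,0]]]' --force 60

```text
clock: 37.62
eef_pos: [565.6, -27.2, 223.6]
tcp_rot: [-3.138, -0.005, -0.643]
contact_force: [-0.1, 1.0, -4.2]
opening: 0.277
```

```bash
python3 -c "
from h import *
st([409.3,273.2,220])"
```

```text
t 37.62 p [565.6 -27.2 223.6] rpy [-179.8   -0.3  -36.9] F [-0.1  1.  -4.2] T [ 0.03 -0.01 -0.02] open 23.6 q [ -3.  15. 102.  -0.  63. 124.]
shift [-305.3 -146.6    2.5]
```

servo_tool --rows '[[15,[-50.7,-24.3,0],[0,0,0]],[15,[-50.7,-24.3,0],[0,0,0]],[15,[-50.7,-24.3,0],[0,0,0]],[15,[-50.7,-24.3,0],[0,0,0]],[15,[-50.7,-24.3,0],[0,0,0]],[15,[-50.7,-24.3,0],[0,0,0]],[15,[0,0,0],[0,0,-10]],[15,[0,0,0],[0,0,-10]]]'

```text
clock: 38.62
eef_pos: [406.3, 272.5, 219.1]
tcp_rot: [3.141, 0.001, -0.286]
contact_force: [-0.6, -0.1, -3.1]
opening: 0.275
```

servo_tool --rows '[[15,[0,0,0],[0,0,0]],[15,[0,0,0],[0,0,0]]]'

```text
clock: 38.88
eef_pos: [407.3, 271.7, 219.5]
tcp_rot: [3.141, 0.0, -0.298]
contact_force: [-0.3, -0.3, -3.7]
opening: 0.273
```

```bash
python3 -c "
from h import *
st([409.3,273.2,195],-17)
s=grab_frame('side');cv2.imwrite('pics/g5.png',cv2.resize(s[130:280,170:350],None,fx=4,fy=4,interpolation=cv2.INTER_CUBIC))
print(proj('side',[409.3,273.2,126]))"
```

```text
t 38.88 p [407.3 271.7 219.5] rpy [180.    0.  -17.1] F [-0.3 -0.3 -3.7] T [0.01 0.   0.01] open 23.3 q [ 34.   9. 110.  -0.  61. 141.]
shift [ 1.5 -2.  24.5]
turn [ 0.   0.  -0.1]
[253.150436   197.72393895]
```

View pics/g5.png

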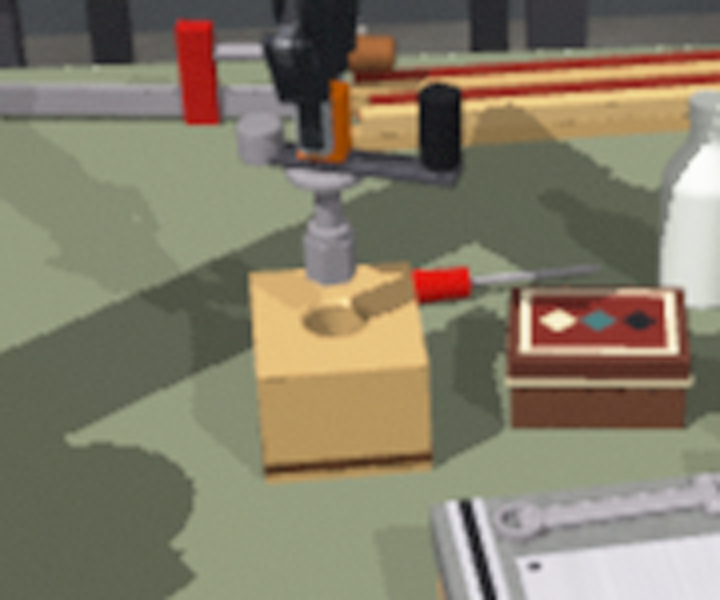

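The hole shows at about (254.1,209.4) and the socket mouth at about (252.1,198.7). I'll use the difference between them to set the shift.

```bash
python3 -c "
from h import *
a=onz('side',(254.1,209.4),85);b=onz('side',(252.1,198.7),219.5-96.5);print(a,b,a-b)"
```

```text
[409.71083767 280.74923233  85.        ] [406.39936559 273.47345161 123.        ] [  3.31147208   7.27578072 -38.        ]
```

servo_tool --rows '[[15,[1.9,-3,10],[0,0,0]],[15,[0,0,20],[0,0,0]],[15,[0,0,5],[0,0,0]],[15,[0,0,3],[0,0,0]],[15,[0,0,3],[0,0,0]],[15,[0,0,0],[0,0,0]]]'

```text
clock: 39.67
eef_pos: [410.3, 274.4, 179.0]
tcp_rot: [-3.141, -0.0, -0.294]
contact_force: [-0.7, 0.2, -3.4]
opening: 0.273
```

servo_tool --rows '[[15,[0,0,2],[0,0,0]],[15,[0,0,2],[0,0,0]],[15,[0,0,3],[0,0,0]],[15,[0,0,3],[0,0,0]],[15,[0,0,0],[0,0,0]]]'

```text
clock: 40.3
eef_pos: [410.0, 274.2, 168.5]
tcp_rot: [3.141, 0.0, -0.294]
contact_force: [-0.7, 0.0, -2.4]
opening: 0.274
```

servo_tool --rows '[[15,[0,0,6],[0,0,0]],[15,[0,0,8],[0,0,0]],[15,[0,0,8],[0,0,0]],[15,[0,0,8],[0,0,0]],[15,[0,0,8],[0,0,0]],[15,[0,0,8],[0,0,0]],[15,[0,0,4],[0,0,0]],[15,[0,0,0],[0,0,0]]]'

```text
clock: 41.3
eef_pos: [410.0, 274.2, 118.6]
tcp_rot: [3.141, 0.0, -0.294]
contact_force: [0.3, -0.1, -3.9]
opening: 0.27
```

servo_tool --rows '[[15,[0,0,4],[0,0,0]],[15,[0,0,4],[0,0,0]],[15,[0,0,2],[0,0,0]],[15,[0,0,1.5],[0,0,0]],[15,[0,0,0],[0,0,0]]]'

```text
clock: 41.92
eef_pos: [410.1, 274.3, 107.3]
tcp_rot: [3.141, 0.0, -0.294]
contact_force: [-0.7, -1.5, -3.4]
opening: 0.273
```

servo_tool --rows '[[15,[0,0,0.7],[0,0,0]],[15,[0,0,0],[0,0,0]],[85,[0,0,0],[0,0,0]],[85,[0,0,0],[0,0,0]],[85,[0,0,0],[0,0,0]],[85,[0,0,-10],[0,0,0]],[85,[0,0,-40],[0,0,0]],[85,[0,0,-50],[0,0,0]]]'

```text
clock: 42.92
eef_pos: [409.6, 274.0, 207.7]
tcp_rot: [3.14, 0.001, -0.294]
contact_force: [1.7, 0.1, -0.0]
opening: 0.995
```

servo_tool --rows '[[85,[0,0,-50],[0,0,0]],[85,[-50,-30,0],[0,0,0]],[85,[-40,-30,0],[0,0,0]],[85,[0,-50,0],[0,0,0]],[85,[0,-50,0],[0,0,0]],[85,[0,0,0],[0,0,0]]]'

```text
clock: 43.68
eef_pos: [370.9, 456.4, 257.0]
tcp_rot: [-3.14, -0.0, -0.292]
contact_force: [0.1, -0.3, 0.1]
opening: 0.993
```

```bash
python3 -c "
from h import *
st()
t=grab_frame('top');s=grab_frame('side')
f=lambda im,y,x,h,w,k:cv2.resize(im[y:y+h,x:x+w],(w*k,h*k),interpolation=cv2.INTER_CUBIC)
cv2.imwrite('pics/g6.png',np.vstack([np.hstack([f(s,170,210,75,130,3),f(t,270,160,75,130,3)]),np.hstack([f(s,260,290,75,130,3),f(t,180,320,75,130,3)])]))"
```

```text
t 43.67 p [370.9 456.4 257. ] rpy [-179.9   -0.   -16.7] F [ 0.1 -0.3  0.1] T [ 0.04  0.03 -0.04] open 84.8 q [ 51.  16.  97.   0.  68. 157.]
```

View pics/g6.png

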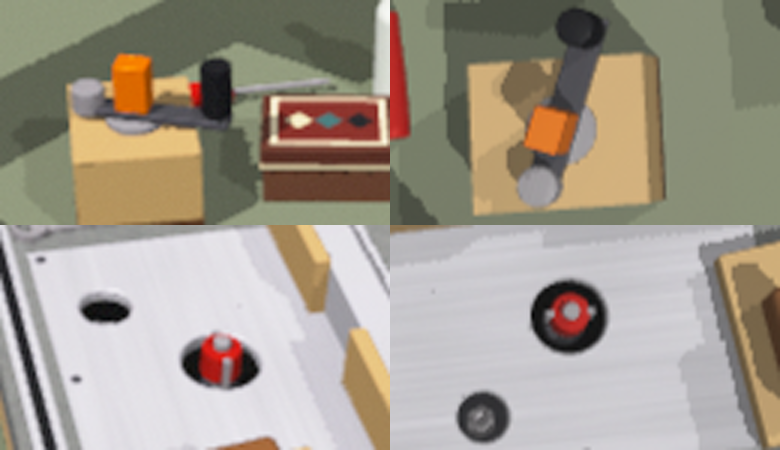

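The crank stands upright with its collar flat on the block, and the cutter is up. The gripper is clear of everything.

```bash
python3 -c "
from rig import *
print(sign_off())"
```

```text
the job is handed in; nothing more can be done
None
```

The cutter is set to about 20 mm above the plate and the crank is back in its block. I handed the job in at about 44 s; it gave no verdict.

- **Start height:** I touched the plate (60.1 mm) and the cutter's bearing (67.2 mm) with the shut fingertips, so the cutter began about 7.1 mm up.
- **Seating:** The crank stopped on the hex corners. After about 55° of small turns it dropped in and bottomed at the expected depth.
- **Winding:** I turned it about 595° clockwise in three strokes with two regrips. About 18° of that I put down to play between socket and hex.
- **Final height:** In the side camera the cutter rose 4.4 px, against 4.44 px predicted for 13 mm, which puts it at about 20 mm. I did not touch the cutter again after winding, so this rests on the turn count and the picture.
- **Parking:** The last pictures show the crank upright with its collar flat on the block and the gripper well clear. The things in those crops (inlaid box, push block) stand where they were; I did not measure the bystanders.
- **Disagreement:** The side camera reads about 5–8 mm off around the block (the crank appeared about 5 mm too high). There I relied on the top camera and on where the arm had first gripped the crank.

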